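# Break loose the fuel-gas cap on the lab bench

### The arm

A 6-joint arm with a two-finger parallel gripper is mounted at the origin on the work surface. World frame = base frame: x ahead of the robot, y to its left, z up, the work surface at z = 0. Lengths are in mm, angles in rad, forces in N, time in s.
With the tool pointing down it reaches from about 350 to 875 mm from the base axis. Payload 4.2 kg.
Tool frame: the origin (TCP) lies midway between the tips of the shut fingers; the grasp point (between the pads) lies behind it (arm.tcp_to_grasp is the z of the grasp point in the tool frame, in mm); z points along the fingers, y is the direction in which the jaws open and shut (so a half turn about z gives the same grasp; the last joint's range is limited). The gripper opens to 85 mm and grips with 20 to 120 N. Pads are 22 mm wide; open, the fingers measure 114 mm over their backs; the gripper's body (76 mm by 85 mm) begins 54 mm behind the grasp point. The pads swing forward as they close: fully open they stand 13 mm farther back than shut.
Start: joints at [-0.931, 0.385, 0.008, 0, -1.194, -0.259], TCP at [232.303, -580.202, 231.312] pointing down, gripper open.
Joint ranges: [-3.14, 3.14], [-1.21, 2.06], [-1.07, 1.41], [-3.16, 2.05], [-2.99, -0.16], [-3.1, 3.1]. Speed limits (rad/s): [2.79, 2.79, 3.14, 3.14, 3.14, 3.14].

### API

Orientations are given as a unit quaternion [x, y, z, w].
In Python, from bench import arm, optics, job_done gives the robot as it stands.
- The arm moves only by the tool carry_out, never from a script. Its argument "increments" is a list that holds one entry, the list of rows, each a list of 7 numbers: the shift along the world's x, y, z in m, then the turn, a rotation vector about the world's x, y, z in degrees, then the closure, from -1 (fully open) to 1 (shut). In form: [[[x, y, z, ax, ay, az, fingers], ...]]. A call has 1 to 5 rows; each row shifts and turns the commanded pose from where the row before left it; what a row does not reach is not made up. A row lasts 1/10 s, in which the tool goes at most 50 mm and 8.59 degrees, less where a joint would pass 70% of its speed; a pose out of reach is approached as far as the arm can. A call is refused whole if a number of a shift passes 0.05 or a number of a turn 8.59, either way. A call with a gripper value outside its range is refused whole. The fingers move at their own pace and stop on an object; the grip force is fixed at half the most. Time passes only in rows, so rows that do not move let the fingers close. It gives the time, the measured TCP pose, the force and the opening at its end, in the units of the state.
- arm.read_state(): the state, without advancing time (a new reading comes with each control period).
- optics.get_image(name): name is "scene" or "top" or "wrist"; returns a dict with "color" (400x640x3 uint8, red, green, blue), "fx", "fy", "cx", "cy" (pixels), "rvec" (rotation vector, rad) and "tvec" (3), from world to camera coordinates, as OpenCV has them. Camera axes: x right, y down, z forward; pixel columns grow to the right and rows downward; lengths in mm; the calibration is good to about 2 mm. The wrist camera is an equidistant fisheye: a pixel r from the principal point sees the ray r / f radians off the axis. A picture is of the moment at which its call begins. There is no depth.
- job_done(): hands the job in, once; it reports no verdict.
The state is a dict: "clock": time; "joints": joint angles; "joint_vel": joint speeds; "joint_efforts": joint torques, N m; "position": TCP position; "ee_rot": TCP orientation; "contact_force": force on the tool from outside, world axes, zero at the start; "wrist_torque": the same for the moment, N m; "gripper_width": finger opening in mm.
Only numpy, scipy, OpenCV 4.12 (cv2) and the standard library are available. Lean on these libraries where they do the work, as an engineer would, in place of code of your own. Each camera call takes 0.05 s, during which the arm holds its last target.

### The job

The yellow fuel-gas outlet on the bench is needed for a burner, so break its winged blanking cap loose: back it off by about a quarter turn and let go of it. Like all flammable-gas fittings it has a left-hand thread, so the usual loosening direction only tightens it. Leave the blue compressed-air cap tight and the glass flask standing where it is.

Things in the scene. Friction and masses are not known exactly. Their poses are not given: they have to be found in the camera images.
- gas_cap (a joint): Angle of the yellow winged cap of the fuel-gas outlet, rad. 0 is screwed home on a hard stop; it grows as the cap loosens, which is CLOCKWISE seen from above (left-hand thread). It starts nearly home, 0 to 0.2. It turns with a steady friction of about 0.08 N m and stays where it is left; it does not rise noticeably.
- gas_wing (a point): Grip point of the yellow cap, on its upright axis, 138 mm above the bench; x along the wing, y across it, z up; turns with the cap. The wing is a flat upright plate 56 mm long, 10 mm thick, 114 to 150 mm above the bench. Below it, 100 to 114 mm, a round skirt 36 mm across: keep fingertips above it. On a fixed white 32 mm post, yellow band, 72 mm foot; left or right, any yaw.
- air_cap (a joint): Angle of the blue winged cap of the compressed-air outlet, rad: same shape and size as the yellow one, on a white post with a blue band, 0.2 m or more away. Ordinary right-hand thread: 0 is home, grows ANTICLOCKWISE seen from above as it loosens. Starts between 0 and 0.1. To be left tight (below 0.35).
- flask: Loose empty conical glass flask standing between the two outlets, 0.1 m or more from either axis: base 84 mm across, rim 40 mm, 132 mm tall, about 0.16 kg. Origin at the centre of its underside, z up. Leave it standing where it is. (A small low tin, 60 mm across and 45 mm tall, also stands between the outlets, nearer the robot.)
There are look-alikes about, which are no part of the job. Leave any orange look-alike of the part that bears gas_cap alone.

How it is judged (in metres and radians):
At the end, for the whole second after the job is handed in: The yellow cap is at rest, loosened (clockwise) to between 1.0 and 2.2 rad from home; the blue cap is still tight, under 0.35 rad; the flask stands at rest within 30 mm of where it was and within 0.35 rad of upright (value of joint gas_cap between 1 and 2.2 rad and velocity of joint gas_cap between -0.05 and 0.05 rad/s and not (value of joint air_cap above 0.35 rad) and not (distance of flask from where it was at the start of the episode above 0.03 m or angle between flask's own z axis and vertical above 0.35 rad) and linear speed of flask below 0.02 m/s); the robot touches nothing.
It fails at once if the blue compressed-air cap was loosened beyond 0.35 rad (value of joint air_cap above 0.35 rad).
It fails at once if the flask was moved more than 30 mm or tipped more than 0.35 rad (distance of flask from where it was at the start of the episode above 0.03 m or angle between flask's own z axis and vertical above 0.35 rad).
It also fails if it takes over 34 s, if anything falls off the work surface, if the arm or the gripper's body presses on something with over 40 N, if the wrist force passes 120 N, or if a joint passes its speed limit or range.

## Working session

There is one attempt and no reset: what is moved stays moved. The work goes in short steps, Python scripts to look and compute and a tool call to move; the robot and the scene stay as the last step left them, time stands still between calls to the robot, and variables do not carry over. Pictures are saved under pics/ and viewed, and the job is handed in when it is done.

Besides the shell and the picture viewer there is one more tool, called in YAML: its name, and indented under it one key for each argument. carry_out: Moves the arm, as the interface text tells. Its arguments: {"type":"object","properties":{"increments":{"type":"array","items":{"type":"array","items":{"type":"array","items":{"type":"number"}}}}},"required":["increments"]}

```bash
mkdir -p pics; python3 - <<'E'
from bench import arm, optics
import cv2,json
s=arm.read_state();print({k:(v if not hasattr(v,'tolist') else v.tolist()) for k,v in s.items()}, arm.tcp_to_grasp)
for n in ("scene","top"):
    i=optics.get_image(n);cv2.imwrite(f"pics/{n}0.png",i["color"][:,:,::-1])
    print(n,{k:i[k] for k in i if k!="color"})
E
```

```text
{'clock': 0.0, 'joints': [-0.9313666143620957, 0.38557990523115887, 0.006600350688136312, -0.0004799026896652822, -1.1939710672405452, -0.2585711113060957], 'joint_vel': [0.0019545335638382804, 0.0013954957302174818, 0.0014978999639978282, -0.0008439226758964999, 0.0006507314891434333, 0.00023165899117778553], 'joint_efforts': [-0.00039615952118765563, -39.22855496406555, 18.840261697769165, 4.186080247163773, -0.004589964228216559, 1.2912119586871995e-05], 'position': [232.1025851574957, -579.6760085420793, 230.20033817634317], 'ee_rot': [-0.1891934024689583, 0.9819392274870448, 0.0010671874278774286, -0.00026663712886116215], 'contact_force': [-0.12335639770267703, 0.15187069387809693, 0.6108606352269838], 'wrist_torque': [0.050204480055283426, 0.017027038087330505, -0.00716439075102996], 'gripper_width': 85.3108190301824} -18.700000000000003
scene {'fx': 382.55672120359264, 'fy': 382.55672120359264, 'cx': 325.5138322148839, 'cy': 205.0947284372409, 'rvec': array([ 0.69402322,  2.60550008, -1.15662374]), 'tvec': array([ 422.32682893,  -99.06007197, 1002.78139425])}
top {'fx': 516.313061301874, 'fy': 516.313061301874, 'cx': 317.18122869194417, 'cy': 201.50856169490646, 'rvec': array([ 2.07809487, -2.15107615,  0.23034871]), 'tvec': array([ 18.48219933, 507.48638328, 834.11511219])}
```

View pics/scene0.png

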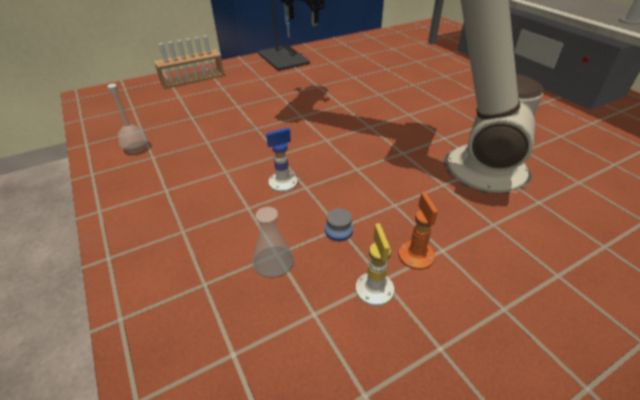

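View pics/top0.png

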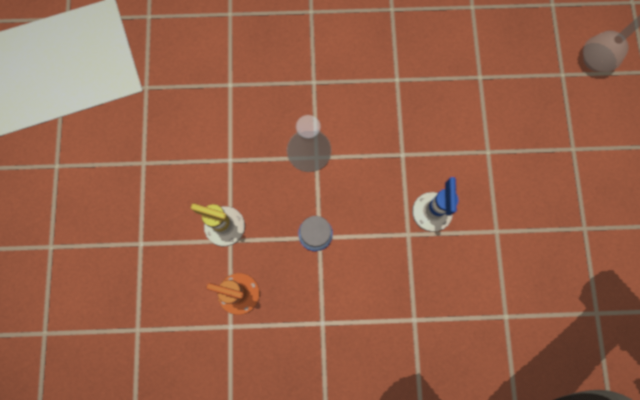

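The scene view shows the yellow wing at about (381,242) with its foot at (375,288). The orange look-alike is at (425,210), the flask at (272,245) and the tin at (339,225). In the top view the yellow wing is at (208,212), the orange one at (225,291), the blue one at (450,196), the flask foot at (309,151) and the tin at (316,233).

```bash
cat > h.py <<'E'
import numpy as np,cv2
from bench import arm,optics
def cam(i):
    R,_=cv2.Rodrigues(np.array(i["rvec"]));t=np.array(i["tvec"]);K=np.array([[i["fx"],0,i["cx"]],[0,i["fy"],i["cy"]],[0,0,1]]);return K,R,t
def onplane(i,uv,z):
    K,R,t=cam(i);d=R.T@np.linalg.inv(K)@np.array([uv[0],uv[1],1.]);c=-R.T@t;return c+d*(z-c[2])/d[2]
def proj(i,X):
    K,R,t=cam(i);p=K@(R@np.array(X,float)+t);return p[:2]/p[2]
def tri(a,ua,b,ub):
    Pa,Pb=[K@np.c_[R,t] for K,R,t in (cam(a),cam(b))]
    X=cv2.triangulatePoints(Pa,Pb,np.array(ua,float),np.array(ub,float));return (X[:3]/X[3]).ravel()
E
python3 - <<'E'
from h import *
s=optics.get_image("scene");t=optics.get_image("top")
a=cv2.resize(s["color"][210:310,330:450,::-1],None,fx=5,fy=5,interpolation=cv2.INTER_CUBIC)
b=cv2.resize(t["color"][185:325,180:280,::-1],None,fx=4,fy=4,interpolation=cv2.INTER_CUBIC)
cv2.imwrite("pics/sc.png",a);cv2.imwrite("pics/tc.png",b)
for n,p in dict(yfoot=(224,226),ofoot=(239,294),bfoot=(433,211),flask=(309,152)).items(): print(n,onplane(t,p,5).round())
print('tin',onplane(t,(316,231),45).round())
E
```

```text
yfoot [479. 169.   5.]
ofoot [358. 143.   5.]
bfoot [ 493. -208.    5.]
flask [612.  12.   5.]
tin [458.   5.  45.]
```

View pics/sc.png

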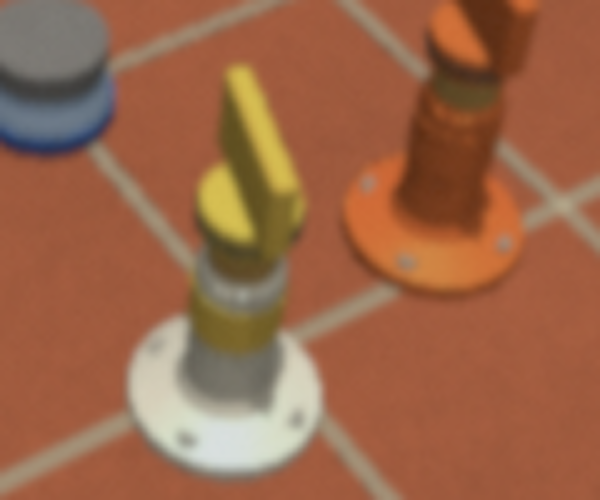

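View pics/tc.png

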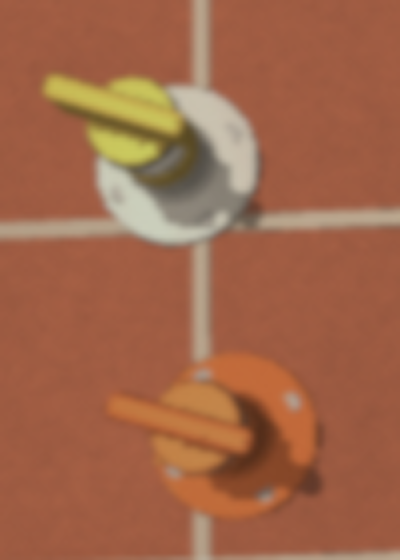

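Fusing the two views puts the wing top centre at (478.3, 168.8), z about 149 mm, matching the text's 150. The wing runs at 71.6°, so the jaw axis must lie at 161.6°. It is at 111.8° now, so I turn +49.8° while crossing inside the blue post.

carry_out:
  increments:
    - [[0.0154,0.0468,0,0,0,3.1,-1],[0.0154,0.0468,0,0,0,3.1,-1],[0.0154,0.0468,0,0,0,3.1,-1],[0.0154,0.0468,0,0,0,3.1,-1],[0.0154,0.0468,0,0,0,3.1,-1]]

```text
clock: 0.8
position: [309.5, -344.5, 231.4]
ee_rot: [-0.321, 0.947, -0.0, 0.0]
contact_force: [1.4, -0.0, 0.3]
gripper_width: 85.3
```

carry_out:
  increments:
    - [[0.0154,0.0468,0,0,0,3.1,-1],[0.0154,0.0468,0,0,0,3.1,-1],[0.0154,0.0468,0,0,0,3.1,-1],[0.0154,0.0468,0,0,0,3.1,-1],[0.0154,0.0468,0,0,0,3.1,-1]]

```text
clock: 1.3
position: [386.4, -110.3, 231.8]
ee_rot: [-0.446, 0.895, -0.0, 0.001]
contact_force: [0.7, -0.5, 0.4]
gripper_width: 85.7
```

carry_out:
  increments:
    - [[0.0154,0.0468,0,0,0,3.1,-1],[0.0154,0.0468,0,0,0,3.1,-1],[0.0154,0.0468,0,0,0,3.1,-1],[0.0154,0.0468,0,0,0,3.1,-1],[0.0154,0.0468,0,0,0,3.1,-1]]

```text
clock: 1.8
position: [463.4, 124.0, 231.7]
ee_rot: [-0.563, 0.827, -0.0, 0.0]
contact_force: [1.2, -0.2, -0.3]
gripper_width: 85.2
```

carry_out:
  increments:
    - [[0.0154,0.0468,0,0,0,3.1,-1],[0,0,0,0,0,0,-1],[0,0,0,0,0,0,-1]]

```text
clock: 2.1
position: [478.5, 169.5, 230.7]
ee_rot: [-0.584, 0.812, 0.0, -0.001]
contact_force: [-0.6, -1.1, -1.1]
gripper_width: 85.5
```

```bash
python3 - <<'E'
from h import *
from scipy.spatial.transform import Rotation as Ro
i=optics.get_image("wrist");cv2.imwrite("pics/w1.png",i["color"][:,:,::-1])
s=arm.read_state();R=Ro.from_quat(s["ee_rot"]).as_matrix()
print(s["clock"],np.round(s["position"],1),np.round(s["joints"],2),np.degrees(np.arctan2(R[1,1],R[0,1])),R[:,2].round(3))
print({k:i[k] for k in i if k!='color'})
E
```

```text
2.15 [478.3 168.5 230.9] [ 0.66  0.18 -0.28 -0.   -1.11 -0.98] 161.4305638677704 [-0.001 -0.001 -1.   ]
{'fx': 309.70691628693146, 'fy': 309.70691628693146, 'cx': 324.37507231079354, 'cy': 197.36627040266055, 'rvec': array([-0.48940832, -3.01122997, -0.49377347]), 'tvec': array([ 398.80977446, -338.33193803,  280.84627771])}
```

View pics/w1.png

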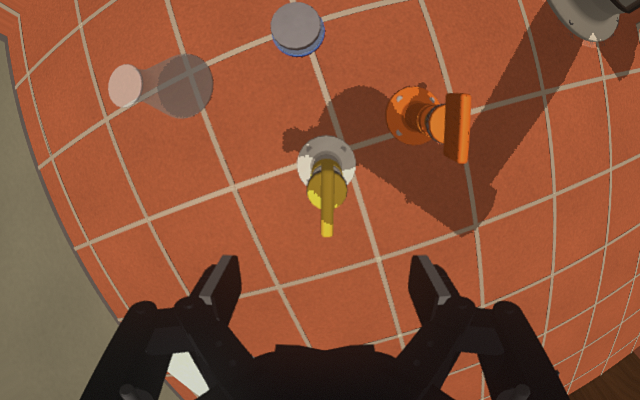

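The wrist view shows the yellow wing at column 327, rows 165–235, edge-on. It lies midway between the finger pads at columns 228 and 425. I'll check this by projecting the wing model into the view.

```bash
python3 - <<'E'
from h import *
i=optics.get_image("wrist");K,R,t=cam(i)
im=i["color"][:,:,::-1].copy()
im=cv2.resize(im[130:270,260:400],None,fx=4,fy=4,interpolation=cv2.INTER_CUBIC)
c=np.array([478.3,168.8]);d=np.array([np.cos(np.radians(71.6)),np.sin(np.radians(71.6))]);n=np.array([-d[1],d[0]])
P=[np.r_[c+a*28*d+b*5*n,z] for z in(150,114) for a,b in((1,1),(1,-1),(-1,-1),(-1,1))]
q=cv2.fisheye.projectPoints(np.array(P).reshape(-1,1,3),np.array(i["rvec"]),t,K,np.zeros(4))[0].reshape(-1,2)
print(q.round(1).tolist())
q=((q-[260,130]+.5)*4-.5)
for k in(0,4): cv2.polylines(im,[q[k:k+4].round().astype(int)],True,(255,0,0) if k==0 else (0,0,0),1)
cv2.imwrite("pics/w2.png",im)
E
```

```text
[[329.1, 237.6], [316.7, 237.6], [315.9, 169.4], [329.3, 169.4], [328.5, 220.2], [317.6, 220.2], [317.0, 159.7], [328.7, 159.6]]
```

View pics/w2.png

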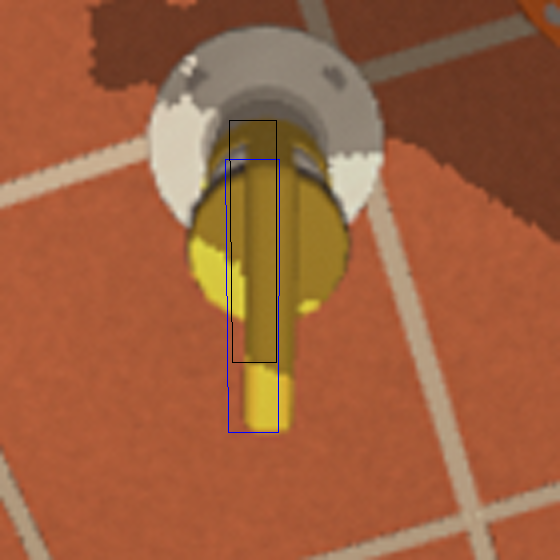

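The wing is parallel to my estimate and sits about 3 mm to one side of the projection. The raw finger midpoint says it is centred, so the offset is within calibration error. I'll shift about 1 mm that way and descend to TCP z of 122.

carry_out:
  increments:
    - [[-0.0012,0.0004,-0.03,0,0,0,-1],[0,0,-0.03,0,0,0,-1],[0,0,-0.025,0,0,0,-1],[0,0,-0.015,0,0,0,-1],[0,0,-0.009,0,0,0,-1]]

```text
clock: 2.7
position: [476.7, 167.3, 121.4]
ee_rot: [-0.583, 0.813, 0.0, -0.001]
contact_force: [0.0, -0.2, 0.5]
gripper_width: 85.3
```

carry_out:
  increments:
    - [[0,0,0,0,0,0,-0.5],[0,0,0,0,0,0,0],[0,0,0,0,0,0,0.3],[0,0,0,0,0,0,0.5],[0,0,0,0,0,0,0.6]]

```text
clock: 3.2
position: [477.8, 169.2, 122.9]
ee_rot: [-0.584, 0.812, 0.0, 0.001]
contact_force: [0.6, 0.2, -0.8]
gripper_width: 16.8
```

carry_out:
  increments:
    - [[0,0,0,0,0,0,0.7],[0,0,0,0,0,0,0.8],[0,0,0,0,0,0,1],[0,0,0,0,0,0,1]]

```text
clock: 3.6
position: [476.6, 169.4, 122.7]
ee_rot: [-0.584, 0.812, 0.001, -0.0]
contact_force: [-4.3, 3.0, 4.4]
gripper_width: 9.2
```

```bash
python3 - <<'E'
from h import *
i=optics.get_image("scene");cv2.imwrite("pics/s3.png",cv2.resize(i["color"][130:330,250:500,::-1],None,fx=3,fy=3))
s=arm.read_state();print(np.round(s["contact_force"],1),np.round(s["wrist_torque"],2),s["gripper_width"],s["position"])
E
```

```text
[-4.5  2.1  4.8] [ 0.65  1.36 -0.04] 9.162467937167591 [476.61710277 169.39420988 122.75658349]
```

View pics/s3.png

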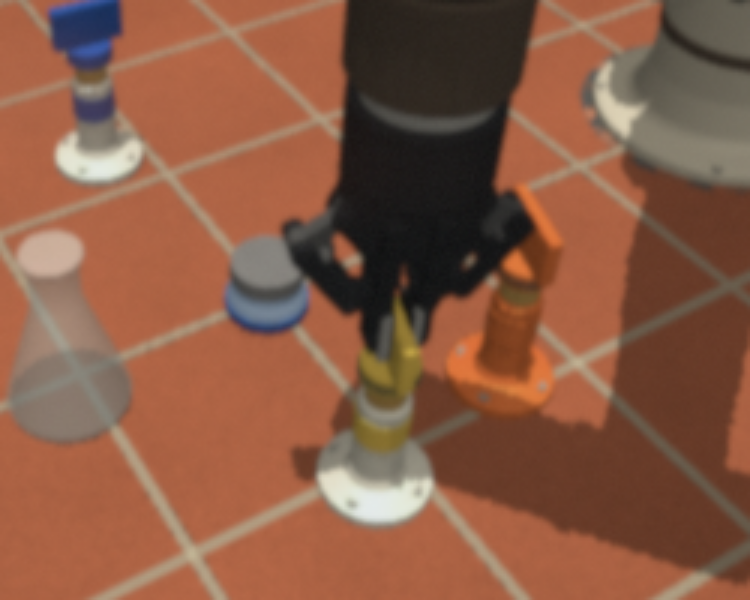

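The wing is gripped: opening 9.2 mm, forces around 5 N. I'll turn clockwise 84° in total, and the linkage swings away from the orange post.

carry_out:
  increments:
    - [[0,0,0,0,0,-3,1],[0,0,0,0,0,-6,1],[0,0,0,0,0,-6,1],[0,0,0,0,0,-6,1],[0,0,0,0,0,-6,1]]

```text
clock: 4.15
position: [476.5, 169.4, 122.7]
ee_rot: [-0.376, 0.927, 0.0, -0.001]
contact_force: [-5.9, 1.8, 3.7]
gripper_width: 9.0
```

carry_out:
  increments:
    - [[0,0,0,0,0,-6,1],[0,0,0,0,0,-6,1],[0,0,0,0,0,-6,1],[0,0,0,0,0,-6,1],[0,0,0,0,0,-6,1]]

```text
clock: 4.65
position: [476.4, 169.5, 122.7]
ee_rot: [-0.124, 0.992, 0.0, -0.001]
contact_force: [-5.5, 3.2, 4.8]
gripper_width: 8.9
```

carry_out:
  increments:
    - [[0,0,0,0,0,-6,1],[0,0,0,0,0,-6,1],[0,0,0,0,0,-6,1],[0,0,0,0,0,-6,1],[0,0,0,0,0,-3,1]]

```text
clock: 5.15
position: [476.4, 169.6, 122.7]
ee_rot: [0.111, 0.994, 0.0, -0.001]
contact_force: [-4.6, 3.7, 4.2]
gripper_width: 9.3
```

```bash
python3 - <<'E'
from h import *
from scipy.spatial.transform import Rotation as Ro
i=optics.get_image("scene");cv2.imwrite("pics/s4.png",cv2.resize(i["color"][130:330,250:500,::-1],None,fx=3,fy=3))
s=arm.read_state();R=Ro.from_quat(s["ee_rot"]).as_matrix();print(np.degrees(np.arctan2(R[1,1],R[0,1])),np.round(s["contact_force"],1),np.round(s["wrist_torque"],2),s["gripper_width"],s["position"],s["joints"])
E
```

```text
77.21058367351802 [-5.4  4.3  5.2] [ 0.9   1.66 -0.1 ] 8.999408698589821 [476.42009921 169.60356492 122.75719343] [ 6.62603585e-01  2.96591361e-01 -4.29788869e-01 -1.94797571e-03
 -8.45361340e-01 -2.45532408e+00]
```

View pics/s4.png

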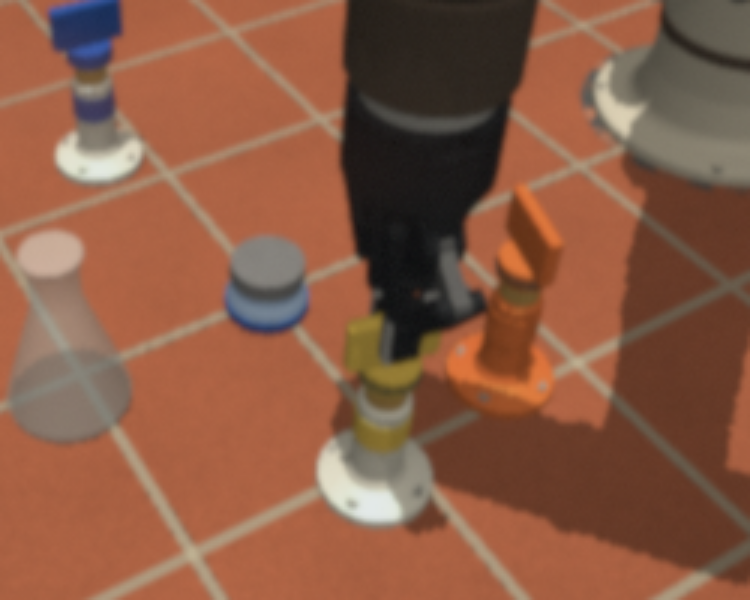

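The picture shows the yellow wing turned about 84°, now across the view at (390,345). Next I open the fingers and go straight up.

carry_out:
  increments:
    - [[0,0,0,0,0,0,0.5],[0,0,0,0,0,0,0],[0,0,0,0,0,0,-0.5],[0,0,0,0,0,0,-0.5],[0,0,0,0,0,0,-0.5]]

```text
clock: 5.7
position: [477.6, 168.9, 122.2]
ee_rot: [0.11, 0.994, -0.0, -0.0]
contact_force: [-0.0, -0.2, -0.5]
gripper_width: 63.9
```

carry_out:
  increments:
    - [[0,0,0.02,0,0,0,-0.5],[0,0,0.04,0,0,0,-0.5],[0,0,0.04,0,0,0,-0.5],[0,0,0.03,0,0,0,-0.5],[0,0,0.01,0,0,0,-0.5]]

```text
clock: 6.2
position: [478.9, 169.6, 266.1]
ee_rot: [0.109, 0.994, 0.002, 0.003]
contact_force: [0.6, 0.2, 0.5]
gripper_width: 63.9
```

carry_out:
  increments:
    - [[-0.02,-0.045,0.01,0,0,0,-0.5],[-0.02,-0.045,0.01,0,0,0,-0.5],[-0.02,-0.045,0.01,0,0,0,-0.5],[-0.02,-0.045,0,0,0,0,-0.5],[0,0,0,0,0,0,-0.5]]

```text
clock: 6.7
position: [394.8, -13.8, 291.8]
ee_rot: [0.112, 0.994, -0.0, -0.001]
contact_force: [0.1, 0.6, -1.2]
gripper_width: 63.9
```

```bash
python3 - <<'E'
from h import *
i=optics.get_image("scene");cv2.imwrite("pics/s5.png",i["color"][:,:,::-1])
t=optics.get_image("top");cv2.imwrite("pics/t5.png",t["color"][:,:,::-1])
s=arm.read_state();print(np.round(s["contact_force"],1),s["gripper_width"],s["position"],s["clock"])
E
```

```text
[ 0.6  0.2 -0.2] 64.16939767680974 [397.17867485 -11.17385902 291.71045191] 6.8
```

View pics/s5.png

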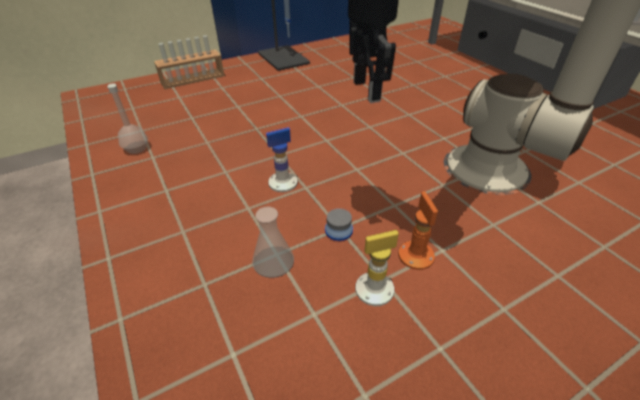

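View pics/t5.png

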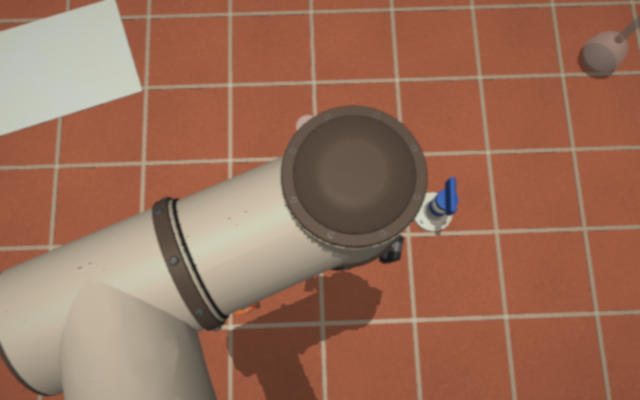

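The scene view shows the arm clear and the flask, blue cap and orange post where they were. The yellow wing is turned at (381,243). In the top view the arm hides the yellow cap, so I'll measure the wing angle from the scene view.

```bash
python3 - <<'E'
from h import *
i=optics.get_image("scene");cv2.imwrite("pics/s6.png",cv2.resize(i["color"][220:280,350:430,::-1],None,fx=8,fy=8,interpolation=cv2.INTER_CUBIC))
o=cv2.imread("pics/scene0.png");d=cv2.absdiff(o,np.ascontiguousarray(i["color"][:,:,::-1])).max(2)
print("flask diff",d[200:280,245:300].max(),"blue",d[125:192,262:302].max(),"orange",(d[190:270,410:440]).max())
E
```

```text
flask diff 4 blue 6 orange 67
```

View pics/s6.png

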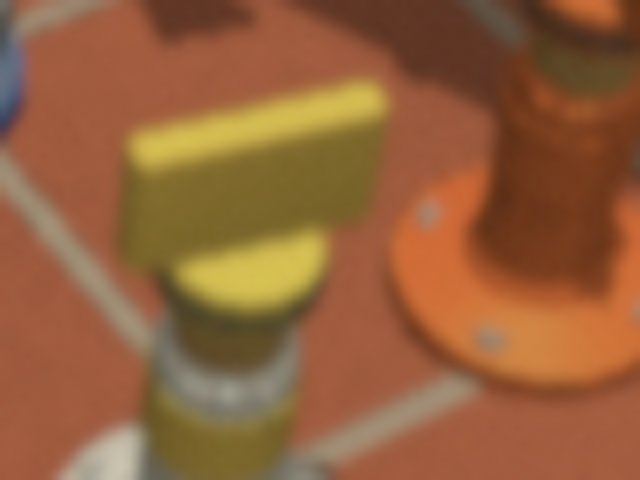

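```bash
python3 - <<'E'
from h import *
from bench import job_done
i=optics.get_image("scene")
S=lambda x,y:(350+(x+.5)/8-.5,220+(y+.5)/8-.5)
a=onplane(i,S(131,150),150);b=onplane(i,S(383,97),150)
y=np.degrees(np.arctan2(*(a-b)[1::-1]));print(a,b,np.linalg.norm(a-b),y, 'turn', (71.6-y)%180)
s=arm.read_state();print(s["clock"],np.abs(s["joint_vel"]).max())
if 70<(71.6-y)%180<100: print(job_done())
E
```

```text
[504.97121836 162.53140097 150.        ] [452.24235475 175.90807886 150.        ] 54.39915963619618 -14.234945152165313 turn 85.8349451521653
6.9 0.016172081002033857
the job is handed in; nothing more can be done
None
```

I gripped the yellow fuel-gas cap by its wing, turned it 84° clockwise, let go, moved the arm clear and handed the job in. That was at about 7 s of the 34 s allowed.

- **Yellow cap:** the scene camera measured a turn of 85.8°, about 1.5 rad. With its unknown start of 0 to 0.2 rad, the cap should sit at about 1.5 to 1.7 rad, inside the 1.0 to 2.2 band.
- **Flask and blue cap:** their pixels in the scene view were essentially the same as at the start.
- **Arm:** it touched nothing at the end. Contact force read under 1 N, after about 5 N per axis while gripping.
- **Checks that disagreed:** the wing's place in the wrist camera differed by about 3 mm from the other two views. I put this down to calibration, and the grip took it up. The pixels around the orange post changed, which I took to be the arm's shadow. The top view could not confirm the cap at the end because the arm was in the way.

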